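# Close the coffee grinder and hold it on pulse

### The arm

A 7-joint arm with a two-finger parallel gripper is mounted at the origin on a cart in front of the work surface, level with it; the furniture and walls round the work are solid. World frame = base frame: x ahead of the robot, y to its left, z up, the work surface at z = 0. Lengths are in mm, angles in rad, forces in N, time in s.
With the tool pointing down it reaches from about 425 to 825 mm from the base axis. Payload 3.6 kg.
Tool frame: the origin (TCP) lies midway between the tips of the shut fingers; the grasp point (between the pads) lies behind it (r.tcp_to_grasp is the z of the grasp point in the tool frame, in mm); z points along the fingers, y is the line along which they close (so a half turn about z gives the same grasp; the last joint's range is limited). The gripper opens to 93 mm and grips with 3 to 60 N. Pads are 15 mm wide; open, the fingers measure 128 mm over their backs; the gripper's body (75 mm by 188 mm) begins 65 mm behind the grasp point.
Start: joints at [-1.351, 0.615, -0.013, 1.423, 0.008, 1.103, -0.04], TCP at [158.764, 630.282, 218.64] pointing down, gripper open.
Joint ranges: [-3.12, 3.12], [-0.3, 2.06], [-1.34, 1.32], [0.26, 2.42], [-1.36, 4.5], [0.01, 1.98], [-2.84, 2.84]. Speed limits (rad/s): [2.79, 2.79, 3.14, 3.14, 3.14, 3.14, 3.14].

### API

Orientations are given as a unit quaternion [w, x, y, z].
In Python, from station import r gives the robot as it stands.
- The arm moves only by the tool send_rows, never from a script. Its argument "increments" is a list of rows, each a list of 7 numbers: the shift along the tool's x, y, z in units of 120 mm (1.0 is 120 mm), then the turn, a rotation vector about the tool's x, y, z in units of pi rad (1.0 is pi rad), then the opening, from -1 (shut) to 1 (fully open). In form: [[tx, ty, tz, ax, ay, az, jaw], ...]. A call has 1 to 10 rows; each row is the pose to reach, as a shift and turn from the pose commanded when the call began, along the tool's axes at that moment, turning the shorter way round; what a row does not reach only later rows make up. A row lasts 1/8 s, in which the tool goes at most 62.5 mm and 10.7 degrees, less where a joint would pass 70% of its speed; a pose out of reach is approached as far as the arm can. A call with a number of a shift or a turn outside -1 to 1 is refused whole. A call with a gripper value outside its range is refused whole. The fingers move at their own pace and stop on an object; "newtons" is the grip in N (left out, the last holds). Time passes only in rows, so rows that repeat a pose let the fingers close. It gives the time, the measured TCP pose, the force, the opening and the grip force at its end, in the units of the state.
- r.get_state(): the state, without advancing time (a new reading comes with each control period).
- r.snapshot(name): name is "side" or "top" or "wrist"; returns (picture, depth): 420x560x3 uint8, red, green, blue; 420x560 float32, mm along the optical axis (not along the pixel's ray), 0 where there is no reading.
- r.camera_info(name): a dict with "K" (3x3 intrinsics, pixels), "R" (3x3) and "t" (3): a world point X has camera coordinates R X + t; the wrist camera has in their place "hand_eye" (4x4, takes a point from camera to tool coordinates, whose origin is the TCP and whose axes are the flange's). Camera axes: x right, y down, z forward; pixel columns grow to the right and rows downward; lengths in mm; the calibration is good to about 2 mm. A picture is of the moment at which its call begins: read the wrist's pose just before it. camera_info takes no time and is no camera call.
- r.job_done(): hands the job in; it is judged then, once.
The state is a dict: "time_s": time; "q": joint angles; "joint_velocities": joint speeds; "joint_torque": joint torques, N m; "tool_pos": TCP position; "eef_rot": TCP orientation; "force": force on the tool from outside, world axes, zero at the start; "ft_torque": the same for the moment, N m; "gripper_width": finger opening in mm; "finger_force": force on a finger pad.
Only numpy, scipy, OpenCV 4.12 (cv2) and the standard library are available. Lean on these libraries where they do the work, as an engineer would, in place of code of your own. Each camera call takes 0.05 s, during which the arm holds its last target. There are 200 camera calls.

### The job

The coffee scoop was left standing in the open grinder: lift it out and hang it by the eye of its handle on the hook stand. Then drop the grinder's smoky see-through lid into the collar with its two lugs in the two entry slots, and turn it clockwise (seen from above) until its orange pointers stand in the middle of the orange pulse bands, half way to the lock. Do not turn it so far that it clicks into the lock; the lid springs back if let go, so finish while still holding it there, and leave the jars, flasks and cups round about standing where they are.

Things in the scene. Friction and masses are not known exactly. Their poses are not given: they have to be found in the camera images.
- grinder: Electric coffee grinder, fixed: white round housing 121 mm across, origin at the centre of its underside, grey bayonet collar 111 mm across on top (upper face 115.5 mm up). Inside is an open steel bowl, 64 mm across, its flat floor 65 mm above the origin.
- grinder_collar (a point): Centre of the collar's upper face; axes as the grinder's. Mouth 77 mm across; a 5 mm flange over a groove is cut away at two entry slots 19 mm wide, centred on +x and -x (white marks, 48 to 54 mm from the axis). Clockwise from each white mark, an orange band from 25 to 55 degrees marks pulse and a red dot at 83 degrees marks locked.
- grinder_seat (a point): Centre of the flat seat, 100 mm above the grinder's underside and 15.5 mm below the collar's upper face, on which the lid's underside rests when it is fully in. Axes as the grinder's: +x and -x point to the entry slots.
- switch_ring (a joint): Sprung ring in the groove, pushed round by the lid's lugs: 0 at rest, grows clockwise (rad). Lugs meet it about 0.1 rad after the slots, so it reads the lid's turn less 0.1: 0.34 to 0.86 along the pulse band, 0.6 in the middle. The lock's click begins near 0.91 and is passed at 1.15. The spring pushes back with 0.06 to 0.16 N m and turns ring and lid back if let go.
- lid: Loose smoky lid, 0.12 kg, 73 mm across, upright on the worktop; origin: centre of its underside. White bar grip on top: 62 mm along the lid's x, 20 mm wide along y, 40 to 72 mm above the origin, orange pointers at both ends. Two lugs at +x and -x, 10 mm wide, reach 44 mm from the axis, 2 to 8 mm up. Same after a half turn. Play: 2 mm in the collar, 6 degrees each way in the slots.
- scoop: Loose steel scoop, 0.07 kg, upright in the grinder's bowl. Origin: centre of the underside of its cup (37 mm across, 28 mm high). A flat upright handle, 22 mm wide along the scoop's y and 3 mm thick along its x, stands at x = +19.5 mm, from 10 to 125 mm above the origin, and ends in a round eye.
- scoop_eye (a point): Centre of the scoop's eye, 135 mm above the scoop's origin and 19.5 mm along its x. The eye is a ring of 4 mm wire upright in the scoop's y-z plane: hole 18 mm across, 26 mm outside; a hook passes through it along the scoop's x.
- hook_stand: Hook stand, fixed: dark round foot 86 mm across with its origin at the centre of the underside, an upright of 5 mm steel rod, bent over at the top into a level arm that runs along the stand's own -x, its axis 175 mm above the worktop, 62 mm long and turned up by 5 mm at its free end.
- hook_arm (a point): Point on the axis of the level arm, 45 mm from the upright along the stand's -x. Axes as the stand's. The hanging eye's centre rests about 6.5 mm below the arm's axis.
- hook_tip (a point): Centre of the 6.4 mm ball at the free, turned-up end of the arm: 70 mm from the upright along the stand's -x and 180 mm above the worktop.
- bean_jar: Glass storage jar with a red screw lid, 60 dia x 80 mm, origin at the centre of its underside; leave it standing.
- spice: Spice jar with a yellow-brown cap, 46 dia x 99 mm, origin at the centre of its underside; leave it standing.
- blue_flask: Blue vacuum flask, 75 dia x 230 mm, origin at the centre of its underside; leave it standing.
- pink_flask: Pale pink vacuum flask, 73 dia x 207 mm, origin at the centre of its underside; leave it standing.
- cup: Small blue and white cup, 62 x 89 x 52 mm, origin at the centre of its underside; leave it standing.
- tall_beaker: Clear tapered beaker, 82 dia x 152 mm, origin at the centre of its underside; leave it standing.
Mind the look-alikes: they are no part of the job. Of the things like the scoop, leave any that is red; of the rest the smaller one is meant.

How it is judged:
By the outcome, as a careful person would: the job done as asked, in the order asked, and still so for the second after the job is handed in, while the arm keeps its last pose, push and grip.
It also fails if it takes over 53 s, if anything falls off the work surface, if the arm or the gripper's body presses on something with over 40 N, if the wrist force passes 120 N, or if a joint passes its speed limit or range.

## Working session

There is one attempt and no reset: what is moved stays moved. The work goes in short steps, Python scripts to look and compute and a tool call to move; the robot and the scene stay as the last step left them, time stands still between calls to the robot, and variables do not carry over. Pictures are saved under pics/ and viewed, at most 10 in all, crops included, and the job is handed in when it is done.

Besides the shell and the picture viewer there is one more tool, called after ">>>" as a command line: name --pt "numbers of a row" for each row, then --argument value for the rest. send_rows: Moves the arm, as the interface text tells. Shifts and turns lie within -1 to 1; 1 stands for 120 mm of shift or pi rad of turn. Its arguments: {"type":"object","properties":{"increments":{"type":"array"},"newtons":{"type":"number"}},"required":["increments"]}

```bash
ls; mkdir -p pics
python3 - <<'E'
from station import r
import cv2,numpy as np
s=r.get_state();print(s,r.tcp_to_grasp)
for n in("side","top"):
    p,d=r.snapshot(n);cv2.imwrite(f"pics/{n}0.png",p[:,:,::-1]);np.savez(f"{n}0.npz",p=p,d=d);c=r.camera_info(n);print(n,c)
print(r.camera_info("wrist"))
E
```

```text
pics
{'time_s': 0.0, 'q': array([-1.35047099,  0.61592703, -0.01265009,  1.42489901,  0.0081269 ,
        1.10338575, -0.04040198]), 'joint_velocities': array([ 7.63363809e-04,  1.25215016e-04, -7.37018310e-05,  2.87012379e-05,
       -2.67922108e-03, -1.16989369e-04, -3.28021699e-04]), 'joint_torque': array([-6.81867891e-05, -4.58922458e+01,  2.09242841e-01, -1.65743655e+01,
       -6.10402669e-02,  2.02999846e-02,  2.24183714e-04]), 'tool_pos': array([158.59941574, 629.53647322, 217.47598073]), 'eef_rot': array([-1.37420948e-04,  1.23047806e-01,  9.92399913e-01, -1.27692633e-03]), 'force': array([0.0805348 , 0.48474753, 0.64781467]), 'ft_torque': array([ 0.00934827,  0.04475515, -0.03325452]), 'finger_force': 0.0, 'gripper_width': 93.02780706097063} -18.8
side {'K': array([[466.50888909,   0.        , 279.33002395],
       [  0.        , 466.50888909, 208.10028306],
       [  0.        ,   0.        ,   1.        ]]), 'R': array([[-0.87387941, -0.48571125, -0.02047852],
       [-0.3074339 ,  0.58477739, -0.75067956],
       [ 0.37658888, -0.64970762, -0.66034902]]), 't': array([ 37
[... 233 characters left out ...]
, -0.99956082,  0.02576179],
       [-0.98519539,  0.01002406, -0.17114192],
       [ 0.17080852, -0.02788684, -0.98490952]]), 't': array([-104.03809535,  495.39731776, 1441.14949575])}
{'K': array([[336.34005077,   0.        , 278.97050826],
       [  0.        , 336.34005077, 210.70329675],
       [  0.        ,   0.        ,   1.        ]]), 'hand_eye': array([[ 8.11792052e-04, -9.63401491e-01, -2.68061389e-01,
         7.44111669e+01],
       [ 9.99999619e-01,  8.67740033e-04, -9.02416384e-05,
         9.45079552e-01],
       [ 3.19546528e-04, -2.68061214e-01,  9.63401829e-01,
        -1.65547089e+02],
       [ 0.00000000e+00,  0.00000000e+00,  0.00000000e+00,
         1.00000000e+00]])}
```

View pics/side0.png

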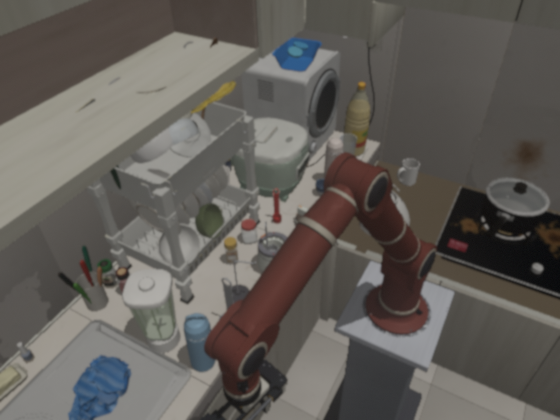

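View pics/top0.png

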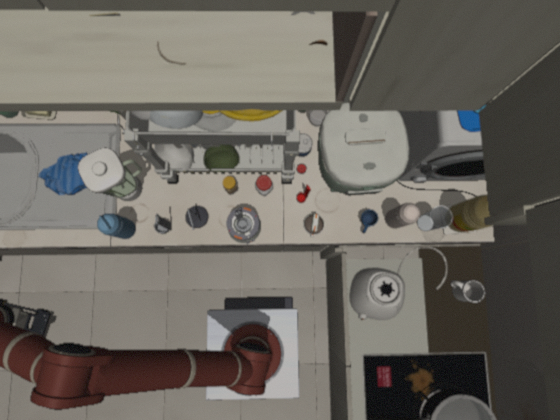

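The top view shows the grinder at about (242,222), with the scoop in it. The lid may be at (313,222), and there are dark round objects at (162,222), (196,215) and (368,217). The red scoop is at (302,192). I'll enlarge this strip.

Run:
```python
import cv2,numpy as np
a=cv2.imread("pics/top0.png")
u=cv2.resize(a[160:250,140:270],None,fx=6,fy=6,interpolation=3)[:,:780]
v=cv2.resize(a[160:250,270:460],None,fx=4.1,fy=4.1,interpolation=3)
cv2.imwrite("pics/c1.png",u)
s=cv2.imread("pics/side0.png")
w=cv2.resize(s[170:320,210:350],None,fx=4,fy=4,interpolation=3)
cv2.imwrite("pics/c2.png",w)
cv2.imwrite("pics/c3.png",v)
```

```text
(no output)
```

View pics/c1.png

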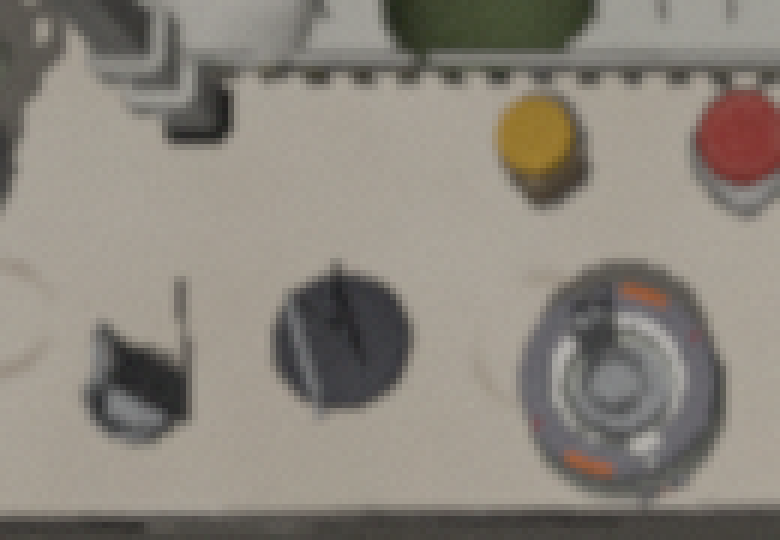

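View pics/c3.png

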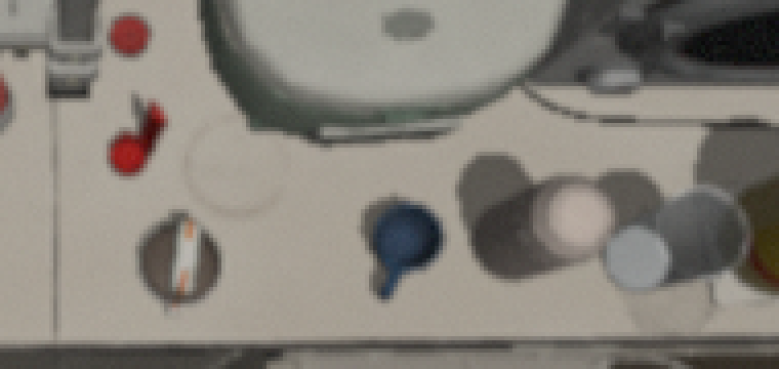

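The target scoop is the steel one inside the grinder, with its handle near top pixel (238,212). The look-alikes are the larger steel scoop at (163,226) and the red one at (302,190). The hook stand foot is at (197,217), and the lid with its white grip and orange pointers is at (314,222). The grinder's orange bands are at (247,209) and (238,237), with red dots at (256,216) and (229,230).

```bash
cat > h.py <<'E'
import numpy as np,cv2
from station import r
from scipy.spatial.transform import Rotation as Ro
def cam(n,st=None):
    c=r.camera_info(n);K=c["K"]
    if n!="wrist": return K,c["R"],c["t"]
    H=c["hand_eye"];q=st["eef_rot"];Rt=Ro.from_quat([q[1],q[2],q[3],q[0]]).as_matrix()
    Rc=Rt@H[:3,:3];o=Rt@H[:3,3]+st["tool_pos"]
    return K,Rc.T,-Rc.T@o
def ray(c,px,z):
    K,R,t=c;o=-R.T@t;d=R.T@np.linalg.solve(K,[px[0],px[1],1]);return o+d*(z-o[2])/d[2]
def dpt(c,px,d):
    K,R,t=c;return R.T@(np.linalg.solve(K,[px[0],px[1],1])*d-t)
def proj(c,X):
    K,R,t=c;p=K@(R@np.array(X,float)+t);return p[:2]/p[2]
def blobs(m,amin=4):
    n,l,s,ce=cv2.connectedComponentsWithStats(m.astype(np.uint8));return [(s[i,4],ce[i]) for i in range(1,n) if s[i,4]>=amin]
def hsv(p): return cv2.cvtColor(p,cv2.COLOR_RGB2HSV)
E
python3 - <<'E'
from h import *
np.set_printoptions(precision=1,suppress=True)
f=np.load("top0.npz");p,d=f["p"],f["d"];c=cam("top");print("cam",-c[1].T@c[2])
h=hsv(p).astype(int)
m=(h[...,0]<18)&(h[...,1]>110)&(h[...,2]>90)
m[:200]=0;m[245:]=0;m[:,:225]=0;m[:,330:]=0
for a,b in blobs(m,2):
    z=115.5 if b[0]<280 else 72
    print(a,b,ray(c,b,z),dpt(c,b,d[int(b[1]),int(b[0])]))
# points
for n,u in dict(foot=(197.2,216.8),arm_a=(191.5,209.5),arm_b=(193.2,227.5),dk_a=(196,204.5),dk_b=(200.3,220),eye=(238.5,211.5),sc2=(163,226),blue=(115,225),pink=(410,212),beaker=(430,222),cup=(368,217),yel=(229.3,183),red=(264,183)).items():
    print(n,ray(c,u,0),ray(c,u,175),'d',dpt(c,u,d[int(u[1]),int(u[0])]))
# points by height in stand region
ys,xs=np.mgrid[195:235,180:215];K,R,t=c
P=np.array([dpt(c,(x,y),d[y,x]) for y,x in zip(ys.ravel(),xs.ravel())]);px=np.c_[xs.ravel(),ys.ravel()]
s=P[:,2]>60;print("high stand",np.c_[px[s],P[s]])
ys,xs=np.mgrid[203:243,222:262]
P=np.array([dpt(c,(x,y),d[y,x]) for y,x in zip(ys.ravel(),xs.ravel())]);px=np.c_[xs.ravel(),ys.ravel()]
s=P[:,2]>125;print("high scoop",np.c_[px[s],P[s]])
E
```

```text
cam [ 240.4  -68.8 1506.9]
12 [301.  200.4] [ 526.1 -178.2   72. ] [ 540.2 -183.7    0.8]
13 [247.2 208.6] [490.7   9.  115.5] [490.9   9.  114.5]
15 [237.5 237.1] [393.9  41.8 115.5] [393.8  41.7 116.5]
foot [482.9 198.2   0. ] [454.7 167.2 175. ] d [480.4 195.5  15.5]
arm_a [510.2 219.6   0. ] [478.9 186.1 175. ] d [508.3 217.6  10.6]
arm_b [443.5 212.    0. ] [419.9 179.4 175. ] d [418.9 177.9 183. ]
dk_a [528.7 203.6   0. ] [495.3 171.9 175. ] d [530.5 205.2  -9.3]
dk_b [470.9 186.7   0. ] [444.1 157.1 175. ] d [468.7 184.3  14.6]
eye [501.   47.5   0. ] [470.7  34.  175. ] d [464.4  31.2 211.5]
sc2 [450.3 321.4   0. ] [425.9 276.1 175. ] d [433.8 290.8 118.1]
blue [455.9 494.5   0. ] [430.8 429.1 175. ] d [428.  421.7 194.9]
pink [ 492.6 -588.6    0. ] [ 463.3 -528.2  175. ] d [ 457.8 -516.9  207.9]
beaker [ 454.3 -660.8    0. ] [ 429.4 -592.   175. ] d [ 435.3 -608.2  133.8]
cup [ 475.5 -430.6    0. ] [ 448.2 -388.6  175. ] d [ 473.9 -428.2   10.2]
yel [609.  82.   0.] [566.2  64.5 175. ] d [584.4  71.9 100.3]
red [607.9 -47.    0. ] [565.2 -49.6 175. ] d [589.3 -48.1  76.4]
hi
[... 3121 characters left out ...]
   39.9  161.1]
 [ 238.   215.   462.6   37.2  154.6]
 [ 239.   215.   463.    34.1  151.9]
 [ 240.   215.   465.9   32.1  133.9]
 [ 241.   215.   464.6   28.2  141.4]
 [ 235.   216.   458.9   46.7  157.6]
 [ 236.   216.   460.5   44.4  147.1]
 [ 237.   216.   462.3   41.9  136.1]
 [ 238.   216.   462.    38.5  137.8]
 [ 239.   216.   463.3   35.8  129.7]
 [ 240.   216.   463.2   32.4  129.8]
 [ 236.   217.   459.2   45.4  134.7]
 [ 237.   217.   460.1   42.6  128.3]
 [ 237.   222.   240.4  -68.8 1506.9]
 [ 247.   222.   240.4  -68.8 1506.9]
 [ 259.   229.   240.4  -68.8 1506.9]
 [ 228.   230.   240.4  -68.8 1506.9]
 [ 235.   232.   240.4  -68.8 1506.9]
 [ 232.   236.   240.4  -68.8 1506.9]]
```

View pics/c2.png

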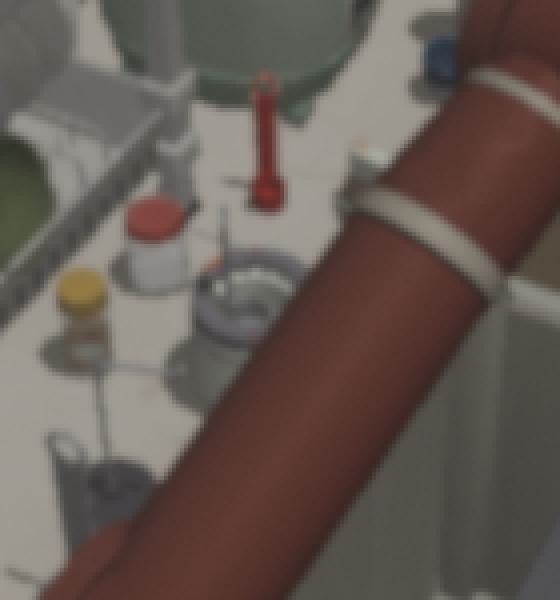

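The numbers agree with the given sizes:

| Thing | Measured (mm) |
|---|---|
| Grinder centre | (442, 25), slots at about 21° |
| Scoop eye | about (463, 37), scoop x at about 21° |
| Hook upright | (483, 200) |
| Hook tip | (417, 180), arm pointing along about 17° |

The scoop already faces the right way for the hook, so I can set off.

>>> send_rows --pt "-0.3 -0.3 -1 0 0 0 0" --pt "-0.9 -1 -1 0 0 0 0" --pt "-0.9 -1 -1 0 0 0 0" --pt "-0.9 -1 -1 0 0 0 0" --newtons 20

```text
time_s: 0.6
tool_pos: [236.7, 485.0, 340.4]
eef_rot: [0.001, 0.125, 0.992, 0.001]
force: [-0.7, 0.3, -0.4]
gripper_width: 57.4
finger_force: 0.0
```

>>> send_rows --pt "-0.9 -1 0 0 0 0 0" --pt "-0.9 -1 0 0 0 0 0" --pt "-0.9 -1 0 0 0 0 0"

```text
time_s: 0.98
tool_pos: [310.5, 342.2, 338.2]
eef_rot: [-0.0, 0.124, 0.992, -0.001]
force: [0.3, 0.3, -0.2]
gripper_width: 46.6
finger_force: 0.0
```

>>> send_rows --pt "-0.9 -1 0 0 0 0 0" --pt "-0.9 -1 0 0 0 0 0" --pt "-0.9 -1 0 0 0 0 0"

```text
time_s: 1.35
tool_pos: [385.8, 199.6, 338.2]
eef_rot: [-0.0, 0.124, 0.992, -0.0]
force: [0.2, 0.4, 0.6]
gripper_width: 46.4
finger_force: 0.0
```

>>> send_rows --pt "-0.9 -1 0 0 0 -0.193 0" --pt "-0.9 -1 0 0 0 -0.193 0" --pt "-0.9 -1 0 0 0 -0.193 0" --pt "-0.9 -1 0 0 0 -0.193 0" --pt "-0.9 -1 0 0 0 -0.193 0"

```text
time_s: 1.98
tool_pos: [460.5, 59.2, 337.9]
eef_rot: [-0.001, -0.177, 0.984, 0.0]
force: [-0.1, 0.2, 0.1]
gripper_width: 46.4
finger_force: 0.0
```

Run:
```python
from h import *
np.set_printoptions(precision=2,suppress=True)
st=r.get_state();p,d=r.snapshot("wrist");c=cam("wrist",st);cv2.imwrite("pics/w1.png",p[:,:,::-1]);np.savez("w1.npz",p=p,d=d)
print(st["tool_pos"],st["eef_rot"])
K,R,t=c
ys,xs=np.mgrid[0:420,0:560];D=d
X=np.stack([(xs-K[0,2])/K[0,0]*D,(ys-K[1,2])/K[1,1]*D,D],-1)
P=(X-t)@R
v=(D>0)
m=v&(np.hypot(P[...,0]-442,P[...,1]-25)<38)&(P[...,2]>130)&(P[...,2]<216)
Q=P[m];print(len(Q),Q.min(0),Q.max(0))
for lo,hi in((130,180),(187,216)):
    q=Q[(Q[:,2]>lo)&(Q[:,2]<hi)]
    mu=np.median(q,0);u,s,vt=np.linalg.svd(q[:,:2]-q[:,:2].mean(0),full_matrices=False);e=(q[:,:2]-q[:,:2].mean(0))@vt[0]
    print(lo,len(q),mu,q[:,:2].mean(0),"ext",e.min(),e.max(),"mid",q[:,:2].mean(0)+vt[0]*(e.min()+e.max())/2,"ang",np.degrees(np.arctan2(vt[0,1],vt[0,0])))
h=hsv(p).astype(int);mo=(h[...,0]<18)&(h[...,1]>110)&(h[...,2]>90)
for a,b in blobs(mo,30): print("or",a,b,ray(c,b,115.5))
```

```text
[460.48  59.18 337.87] [-0.   -0.18  0.98  0.  ]
426 [456.08  26.59 130.05] [468.02  50.14 213.41]
130 187 [460.55  38.34 158.73] [460.61  38.27] ext -11.066573476399828 10.501950007927283 mid [460.72  38.01] ang 111.5680262157589
187 211 [461.89  38.33 204.2 ] [461.65  38.29] ext -12.223718404522263 12.59531875243519 mid [461.58  38.47] ang 112.08440458366645
or 55 [69.44 68.47] [ 422.12 -193.8   115.5 ]
or 47 [ 55.98 103.38] [ 462.77 -200.72  115.5 ]
or 103 [285.52 122.72] [393.66  43.   115.5 ]
or 404 [101.33 170.  ] [ 517.83 -137.98  115.5 ]
or 92 [ 26.25 188.82] [ 570.59 -215.76  115.5 ]
or 49 [ 39.59 188.41] [ 564.61 -201.16  115.5 ]
or 109 [231.86 191.94] [489.61  11.77 115.5 ]
or 1146 [171.46 239.88] [572.56 -38.68 115.5 ]
or 107 [ 80.34 231.29] [ 600.6  -145.56  115.5 ]
or 344 [ 22.78 391.84] [ 865.1  -173.05  115.5 ]
```

View pics/w1.png

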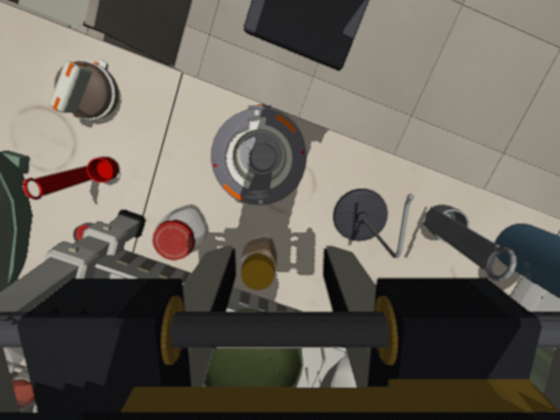

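The close view shows the grinder at (258,155) with the scoop upright in it. The hook stand is at (360,215) with its arm towards (408,200), the big scoop's eye is at (500,262), and the lid is at (85,88). The scoop handle comes out at (461.3, 38.3), which fits the top view, so I'll descend.

>>> send_rows --pt "0.054 -0.166 0.4 0 0 -0.008 0" --pt "0.054 -0.166 0.8 0 0 -0.008 0" --pt "0.054 -0.166 0.8 0 0 -0.008 0"

```text
time_s: 2.4
tool_pos: [458.5, 39.8, 240.0]
eef_rot: [-0.004, -0.192, 0.981, 0.001]
force: [-0.1, 0.0, 0.2]
gripper_width: 46.4
finger_force: 0.0
```

>>> send_rows --pt "0 0 0.4 0 0 0 0" --pt "0 0 0.79 0 0 0 0" --pt "0 0 0.79 0 0 0 0"

```text
time_s: 2.78
tool_pos: [460.5, 39.6, 147.2]
eef_rot: [-0.002, -0.192, 0.981, 0.0]
force: [0.3, -0.2, 0.3]
gripper_width: 46.3
finger_force: 0.0
```

>>> send_rows --pt "0 0 0 0 0 0 -0.8" --pt "0 0 0 0 0 0 -0.8" --pt "0 0 0 0 0 0 -0.8" --pt "0 0 0 0 0 0 -0.8" --newtons 25

```text
time_s: 3.28
tool_pos: [463.2, 38.6, 149.5]
eef_rot: [0.002, -0.191, 0.982, -0.0]
force: [0.2, 0.6, 6.8]
gripper_width: 23.9
finger_force: 25.0
```

>>> send_rows --pt "0 0 -0.3 0 0 0 -0.8" --pt "0 0 -0.6 0 0 0 -0.8" --pt "0 0 -0.8 0 0 0 -0.8" --pt "0 0 -0.8 0 0 0 -0.8"

```text
time_s: 3.78
tool_pos: [462.3, 38.4, 245.3]
eef_rot: [0.002, -0.191, 0.982, -0.0]
force: [-0.6, 0.4, -0.6]
gripper_width: 24.1
finger_force: 25.0
```

```bash
cat > pc.py <<'E'
from h import *
np.set_printoptions(precision=2,suppress=True)
def cloud(n,save=None):
    st=r.get_state();p,d=r.snapshot(n);c=cam(n,st);K,R,t=c
    ys,xs=np.mgrid[0:420,0:560]
    X=np.stack([(xs-K[0,2])/K[0,0]*d,(ys-K[1,2])/K[1,1]*d,d],-1);P=(X-t)@R;P[d<=0]=-9999
    if save: cv2.imwrite(f"pics/{save}.png",p[:,:,::-1])
    return st,p,P,c
E
python3 - <<'E'
from pc import *
for n in("wrist","side","top"):
    st,p,P,c=cloud(n,n+"2")
    T=st["tool_pos"];g=Ro.from_quat(np.roll(st["eef_rot"],-1)).as_matrix()
    L=(P-T)@g  # tool coords
    print(n,T,st["force"])
    for lo,hi in ((-60,-40),(-40,-20),(0,20),(20,50),(50,110)):
        m=(abs(L[...,0])<45)&(abs(L[...,1])<(9 if hi<=0 else 16))&(L[...,2]>lo)&(L[...,2]<hi)&(P[...,2]>125)
        if m.sum()>5: q=L[m];print(lo,hi,m.sum(),np.percentile(q,[5,50,95],axis=0))
st,p,P,c=cloud("top")
m=(abs(P[...,0]-460)<50)&(abs(P[...,1]-190)<25)&(P[...,2]>165)&(P[...,2]<190)
E
```

```text
wrist [462.27  38.37 245.3 ] [-0.57  0.37 -0.62]
-60 -40 428 [[ -0.99  -8.31 -46.45]
 [  1.08  -0.46 -42.14]
 [  2.26   8.41 -40.32]]
-40 -20 838 [[  0.83  -8.18 -39.18]
 [  1.35  -0.07 -30.77]
 [  1.88   8.17 -21.05]]
0 20 531 [[ 0.13 -9.79  0.5 ]
 [ 0.69  0.22  8.62]
 [ 1.19 10.27 18.55]]
20 50 539 [[-0.25 -9.54 21.18]
 [ 0.34  0.18 33.54]
 [ 0.77  9.9  48.09]]
50 110 2332 [[  0.15 -14.19  56.64]
 [ 12.96   0.03  80.05]
 [ 34.48  14.2   82.36]]
side [461.25  38.36 243.95] [-0.13 -0.62 -2.19]
20 50 13 [[ 0.45 -6.91 24.05]
 [ 1.51  0.55 34.93]
 [ 2.26 12.68 46.8 ]]
50 110 93 [[  0.83 -15.03  55.51]
 [ 15.86   4.52  67.06]
 [ 35.04  14.73  81.51]]
top [460.61  38.37 243.12] [-0.05  0.59 -0.68]
50 110 47 [[  5.96 -14.97  56.4 ]
 [ 20.27  -7.33  80.7 ]
 [ 34.97   1.72  85.67]]
```

Run:
```python
from pc import *
f=np.load("w1.npz");d=f["d"]
st=dict(tool_pos=np.array([460.48,59.18,337.87]),eef_rot=np.array([-0.0007,-0.1775,0.9841,0.0003]))
K,R,t=cam("wrist",st);ys,xs=np.mgrid[0:420,0:560]
P=(np.stack([(xs-K[0,2])/K[0,0]*d,(ys-K[1,2])/K[1,1]*d,d],-1)-t)@R
_,_,T,_=cloud("top")
for n,Q in(("w",P),("t",T)):
    m=(abs(Q[...,0]-450)<50)&(abs(Q[...,1]-190)<30)&(Q[...,2]>160)&(Q[...,2]<190)
    q=Q[m];print(n,len(q))
    if len(q)<8: continue
    k=np.polyfit(q[:,0],q[:,1],1);print(np.degrees(np.arctan(k[0])),"y@417,440,480",np.polyval(k,[417,440,480]),q[:,0].min(),q[:,0].max(),np.median(q[:,2]))
    m=(abs(Q[...,0]-483)<10)&(abs(Q[...,1]-200)<12)&(Q[...,2]>60)&(Q[...,2]<150);print("upright",m.sum(),np.median(Q[m],0))
```

```text
w 354
16.90252333517212 y@417,440,480 [180.58 187.57 199.72] 413.52365317684934 485.0582377160859 176.44311569973348
upright 128 [482.09 199.69 112.69]
t 36
17.014613064410852 y@417,440,480 [179.68 186.71 198.95] 417.13076195237096 485.76601772310136 177.89109111180852
upright 11 [484.2  199.93 102.07]
```

>>> send_rows --pt "0.01 0.25 0 0 0 0.028 -0.8" --pt "0.03 0.6 0 0 0 0.028 -0.8" --pt "0.03 0.625 0 0 0 0.028 -0.8"

```text
time_s: 4.4
tool_pos: [428.1, 109.3, 242.8]
eef_rot: [-0.001, -0.151, 0.989, 0.0]
force: [1.6, 0.7, -0.1]
gripper_width: 24.2
finger_force: 25.0
```

>>> send_rows --pt "0.04 0.3 0 0 0 0 -0.8" --pt "0.087 0.617 0 0 0 0 -0.8" --pt "0.087 0.617 0 0 0 0 -0.8" --pt "0.087 0.617 0 0 0 0 -0.8"

```text
time_s: 4.9
tool_pos: [398.8, 172.9, 243.5]
eef_rot: [-0.0, -0.147, 0.989, -0.001]
force: [0.1, -0.2, -0.8]
gripper_width: 23.9
finger_force: 25.0
```

```bash
cat > rep.py <<'E'
from pc import *
st=r.get_state();T=st["tool_pos"];g=Ro.from_quat(np.roll(st["eef_rot"],-1)).as_matrix()
print(T,"yang",np.degrees(np.arctan2(g[1,1],g[0,1])),"z",g[:,2],st["force"],st["gripper_width"])
E
python3 - <<'E'
from rep import *
for n in("wrist","side","top"):
    st,p,P,c=cloud(n,n+"3");L=(P-T)@g
    for lo,hi in ((-70,-40),(-40,-20),(0,50),(60,110)):
        m=(abs(L[...,0])<45)&(abs(L[...,1])<(9 if hi<=0 else 16))&(L[...,2]>lo)&(L[...,2]<hi)&(P[...,2]>125)
        if m.sum()>5: print(n,lo,m.sum(),np.percentile(L[m],[5,50,95],axis=0).round(1).tolist())
    m=(abs(P[...,0]-450)<45)&(abs(P[...,1]-190)<30)&(P[...,2]>168)&(P[...,2]<184)&(abs(P[...,1]-187.2-.3057*(P[...,0]-440))<6)
    q=P[m]
    if len(q)>8:k=np.polyfit(q[:,0],q[:,1],1);print(n,"arm",len(q),k[0],np.polyval(k,440),q[:,0].min(),np.median(q[:,2]))
print(r.get_state()["tool_pos"])
E
```

```text
[398.78 172.91 243.47] yang 106.91652338869544 z [-0. -0. -1.] [ 0.1  -0.17 -0.8 ] 23.9473735936306
wrist -70 423 [[-1.0, -8.3, -46.5], [1.2, -0.8, -42.1], [2.3, 8.4, -40.2]]
wrist -40 841 [[1.0, -8.1, -39.4], [1.5, -0.0, -30.7], [2.0, 8.2, -21.2]]
wrist 0 1084 [[0.3, -9.6, 1.3], [0.9, 0.3, 20.2], [1.3, 10.2, 46.9]]
wrist 60 1803 [[2.7, -13.7, 62.7], [14.6, 0.1, 80.9], [33.4, 13.7, 82.3]]
wrist arm 43 0.09257166625612981 193.7568275252383 461.75060132079636 176.19169629399235
side 0 23 [[-0.2, -9.3, 9.5], [1.5, 3.7, 33.0], [2.7, 12.4, 49.0]]
side 60 102 [[-34.4, -15.2, 61.6], [15.1, 1.3, 69.0], [35.8, 14.9, 82.1]]
side arm 36 0.3231706598362068 188.4631851695768 413.77229289812254 176.3478946245161
top 60 70 [[8.4, -12.3, 62.0], [18.2, 1.1, 81.0], [33.0, 14.1, 85.0]]
[398.91 172.83 243.71]
```

>>> send_rows --pt "0 0.015 0.3 0 0 0 -0.8" --pt "0 0.015 0.7 0 0 0 -0.8" --pt "0 0.015 0.975 0 0 0 -0.8" --pt "0 0.015 0.975 0 0 0 -0.8" --pt "0 0.015 0.975 0 0 0 -0.8"

```text
time_s: 5.68
tool_pos: [398.9, 175.9, 127.8]
eef_rot: [0.001, -0.147, 0.989, 0.0]
force: [0.6, -0.0, -0.5]
gripper_width: 24.1
finger_force: 25.0
```

Run:
```python
from rep import *
st,p,P,c=cloud("side","side4")
a=p
X=T+g@np.array([1.7,0,-51.5]);u=proj(c,X);print(u,X,proj(c,(415.7,179.8,180)),proj(c,(482.6,200,175)))
x,y=int(u[0]),int(u[1])
cv2.imwrite("pics/c4.png",cv2.resize(p[y-50:y+50,x-65:x+65,::-1],None,fx=6,fy=6,interpolation=3))
```

```text
[398.91 175.87 127.83] yang 106.93596022979371 z [ 0.  0. -1.] [ 0.64 -0.03 -0.49] 24.09239462029386
[261.1  263.99] [397.19 175.34 179.32] [255.2  262.69] [233.62 260.51]
```

View pics/c4.png

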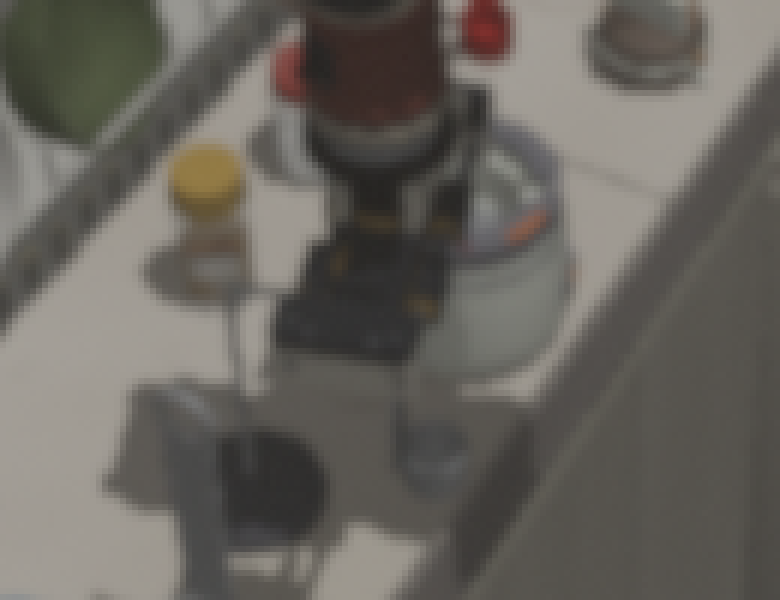

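The eye itself is hidden behind the gripper at about (395,300) in the crop. The arm line and eye agree within about 1 mm, so I'll thread it slowly and watch the forces.

>>> send_rows --pt "-0.06 -0.004 0 0 0 0 -0.8" --pt "-0.12 -0.004 0 0 0 0 -0.8" --pt "-0.18 -0.004 0 0 0 0 -0.8" --pt "-0.22 -0.004 0 0 0 0 -0.8"

```text
time_s: 6.22
tool_pos: [423.9, 183.5, 127.0]
eef_rot: [0.0, -0.148, 0.989, 0.0]
force: [-0.1, -0.5, -0.5]
gripper_width: 24.1
finger_force: 25.0
```

>>> send_rows --pt "-0.05 0 0 0 0 0 -0.8" --pt "-0.1 0 0 0 0 0 -0.8" --pt "-0.155 0 0 0 0 0 -0.8" --pt "-0.155 0 0 0 0 0 -0.8"

```text
time_s: 6.72
tool_pos: [441.5, 188.9, 126.8]
eef_rot: [0.0, -0.148, 0.989, -0.0]
force: [-0.4, -0.7, -1.2]
gripper_width: 24.1
finger_force: 25.0
```

Run:
```python
from rep import *
for n in("wrist","side"):
    st,p,P,c=cloud(n,n+"5");L=(P-T)@g
    if n=="wrist":
        cv2.imwrite("pics/c5.png",p[:,:,::-1])
    m=(abs(P[...,1]-187.2-.3057*(P[...,0]-440))<7)&(P[...,2]>166)&(P[...,2]<190)&(P[...,0]<490)&(P[...,0]>405)
    q=P[m];print(n,len(q),np.histogram(q[:,0],bins=range(405,495,10))[0])
    q=q[q[:,0]<428];print(len(q),np.median(q,0) if len(q) else 0)
```

```text
[441.51 188.88 126.79] yang 106.99471060592036 z [ 0.  0. -1.] [-0.43 -0.68 -1.2 ] 24.11681880973545
wrist 1510 [ 87 287 314 360   1 224 222  15]
478 [418.92 182.43 179.75]
side 2 [2 0 0 0 0 0 0 0]
2 [411.99 183.7  184.33]
```

View pics/c5.png

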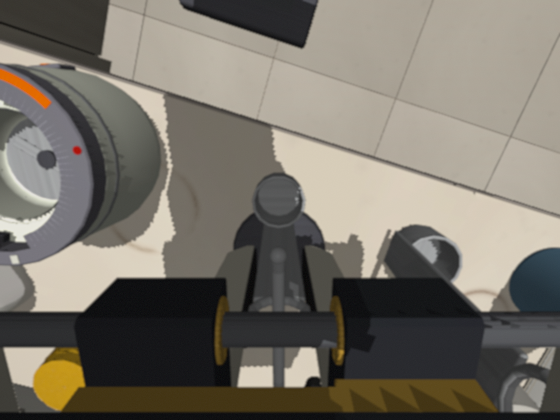

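The wrist view shows the ball at (278,257) and the arm running through the eye at (278,305). Next I'll lower and release.

>>> send_rows --pt "0 0 0.03 0 0 0 -0.8" --pt "0 0 0.06 0 0 0 -0.8" --pt "0 0 0.08 0 0 0 -0.8" --pt "0 0 0.08 0 0 0 -0.8"

```text
time_s: 7.32
tool_pos: [440.8, 188.7, 117.6]
eef_rot: [-0.0, -0.148, 0.989, 0.0]
force: [-0.9, -1.2, 4.4]
gripper_width: 23.9
finger_force: 25.0
```

>>> send_rows --pt "0 0 0 0 0 0 -0.35" --pt "0 0 0 0 0 0 -0.3" --pt "0 0 0 0 0 0 0" --pt "0 0 0 0 0 0 0" --pt "0 0 0 0 0 0 0"

```text
time_s: 7.95
tool_pos: [440.9, 188.7, 117.2]
eef_rot: [-0.0, -0.148, 0.989, -0.0]
force: [0.0, 0.2, -0.5]
gripper_width: 46.6
finger_force: 0.0
```

>>> send_rows --pt "0 0 -0.1 0 0 0 0" --pt "0 0 -0.4 0 0 0 0" --pt "0 0 -0.8 0 0 0 0" --pt "0 0 -1 0 0 0 0" --pt "0 0 -1 0 0 0 0"

```text
time_s: 8.57
tool_pos: [442.1, 189.2, 239.7]
eef_rot: [0.003, -0.148, 0.989, 0.001]
force: [-0.1, -0.3, -1.2]
gripper_width: 46.5
finger_force: 0.0
```

Run:
```python
from rep import *
for n in("wrist","side","top"):
    st,p,P,c=cloud(n,n+"6")
    if n=="wrist":
        s=np.array([.956,.292]);al=(P[...,:2]-np.array([439.5,187]))@s;la=(P[...,:2]-np.array([439.5,187]))@np.array([-.292,.956])
        for lo,hi in((25,65),(70,120),(130,153),(158,172),(172,186)):
            m=(abs(al)<48)&(abs(la)<20)&(P[...,2]>lo)&(P[...,2]<hi);m&=(P[...,2]>-100)
            if m.sum(): print(lo,m.sum(),"al",np.percentile(al[m],[5,50,95]),"la",np.percentile(la[m],[5,50,95]))
    # lid: orange on grip
    h=hsv(p).astype(int);mo=(h[...,0]<18)&(h[...,1]>110)&(h[...,2]>80)
    for a,b in blobs(mo,3):
        X=P[int(round(b[1])),int(round(b[0]))]
        if -260<X[1]<-100 and 380<X[0]<520: print(n,"orange",a,b,X,ray(c,b,72))
```

```text
[442.14 189.21 239.67] yang 107.00324841501194 z [ 0.01  0.   -1.  ] [-0.09 -0.27 -1.16] 46.54930569176816
25 813 al [-13.7    2.35  16.83] la [-14.4    0.15  15.99]
70 86 al [ 9.32 12.18 16.33] la [-9.54 -2.48 10.29]
130 63 al [3.58 5.26 7.13] la [-8.81 -1.73 10.57]
158 82 al [ 0.13  2.38 42.52] la [-9.6   3.81 13.14]
172 765 al [-23.82   1.42  37.1 ] la [-4.84  1.53  7.87]
```

The scoop hangs with its eye centred on the arm. Now I'll go to the lid, which lies near (446, -222) with its bar at about -10°.

>>> send_rows --pt "0 -0.5 0 0 0 0.148 0" --pt "0 -1 0 0 0 0.148 0.2" --pt "0 -1 0 0 0 0.148 0.2" --pt "0 -1 0 0 0 0.148 0.2"

```text
time_s: 9.22
tool_pos: [475.3, 73.5, 235.9]
eef_rot: [-0.001, 0.084, 0.996, -0.001]
force: [0.5, -0.6, 0.2]
gripper_width: 55.9
finger_force: 0.0
```

>>> send_rows --pt "0 -0.5 0 0 0 0 0.2" --pt "0 -1 0 0 0 0 0.2" --pt "0 -1 0 0 0 0 0.2"

```text
time_s: 9.6
tool_pos: [454.4, -48.5, 236.9]
eef_rot: [-0.001, 0.087, 0.996, -0.001]
force: [0.6, 0.4, -0.0]
gripper_width: 55.7
finger_force: 0.0
```

>>> send_rows --pt "0 -0.5 0 0 0 0 0.2" --pt "0 -1 0 0 0 0 0.2" --pt "0 -1 0 0 0 0 0.2" --pt "0 -1 0 0 0 0 0.2"

```text
time_s: 10.1
tool_pos: [436.3, -160.3, 236.6]
eef_rot: [-0.001, 0.082, 0.997, 0.001]
force: [-0.2, 0.6, -0.0]
gripper_width: 55.8
finger_force: 0.0
```

Run:
```python
from rep import *
for n in("wrist","top"):
    st,p,P,c=cloud(n,n+"7")
    h=hsv(p).astype(int);mo=(h[...,0]<18)&(h[...,1]>90)&(h[...,2]>80)
    for a,b in blobs(mo,3):
        X=P[int(round(b[1])),int(round(b[0]))]
        if -290<X[1]<-150 and 380<X[0]<520: print(n,"orange",a,b,X,ray(c,b,72))
    m=(abs(P[...,2]-72)<(3 if n=="wrist" else 6))&(np.hypot(P[...,0]-446,P[...,1]+222)<45)
    q=P[m][:,:2].astype(np.float32)
    if len(q)>5: print(n,"grip top",len(q),np.median(P[m][:,2]),cv2.minAreaRect(q))
f=np.load("w1.npz")
st=dict(tool_pos=np.array([460.48,59.18,337.87]),eef_rot=np.array([-0.0007,-0.1775,0.9841,0.0003]))
for b in((69.44,68.47),(55.98,103.38)):print(ray(cam("wrist",st),b,70))
```

```text
[ 436.31 -160.31  236.62] yang 80.57491238541931 z [-0.  0. -1.] [-0.2   0.61 -0.01] 55.810287496332045
wrist orange 14 [224.5  171.29] [ 410.69 -217.87   23.39] [ 404.97 -208.42   72.  ]
wrist orange 102 [218.2  190.87] [ 423.46 -219.04   71.45] [ 423.26 -218.7    72.  ]
wrist orange 61 [219.77 235.79] [ 470.17 -226.72   72.94] [ 470.21 -227.13   72.  ]
wrist grip top 929 71.08500821063798 ((447.9323425292969, -224.00692749023438), (18.616304397583008, 59.85102462768555), 81.35611724853516)
top orange 150 [312.68 191.35] [ 444.16 -166.34  591.22] [ 558.47 -220.49   72.  ]
top orange 101 [320.23 208.25] [ 401.02 -178.41  612.7 ] [ 497.26 -245.49   72.  ]
top orange 9 [313.56 229.22] [ 424.   -221.56   70.63] [ 423.06 -219.83   72.  ]
top grip top 9 70.31280985549041 ((424.8249816894531, -224.41900634765625), (7.4799418449401855, 10.010822296142578), 41.336551666259766)
[ 425.4  -220.48   70.  ]
[ 470.82 -228.22   70.  ]
```

>>> send_rows --pt "-0.181 -0.504 0.2 0 0 0 0.2" --pt "-0.181 -0.504 0.8 0 0 0 0.2" --pt "-0.181 -0.504 0.8 0 0 0 0.2" --pt "-0.181 -0.504 0.8 0 0 0 0.2"

```text
time_s: 10.7
tool_pos: [447.6, -224.1, 141.3]
eef_rot: [-0.001, 0.082, 0.997, 0.001]
force: [-0.7, -0.2, 2.0]
gripper_width: 55.9
finger_force: 0.0
```

>>> send_rows --pt "0 0 0.35 0 0 0 0.2" --pt "0 0 0.7 0 0 0 0.2" --pt "0 0 0.79 0 0 0 0.2" --pt "0 0 0.79 0 0 0 0.2"

```text
time_s: 11.2
tool_pos: [448.3, -225.8, 47.7]
eef_rot: [0.001, 0.083, 0.997, -0.0]
force: [-0.3, 0.4, 0.3]
gripper_width: 55.9
finger_force: 0.0
```

>>> send_rows --pt "0 0 0 0 0 0 -0.9" --pt "0 0 0 0 0 0 -0.9" --pt "0 0 0 0 0 0 -0.9" --pt "0 0 0 0 0 0 -0.9" --pt "0 0 0 0 0 0 -0.9" --newtons 40

```text
time_s: 11.82
tool_pos: [447.2, -225.8, 46.7]
eef_rot: [0.0, 0.084, 0.996, 0.0]
force: [-0.4, 1.8, 2.9]
gripper_width: 19.8
finger_force: 40.0
```

>>> send_rows --pt "0 0 -0.2 0 0 0 -0.9" --pt "0 0 -0.6 0 0 0 -0.9" --pt "0 0 -1 0 0 0 -0.9" --pt "0 0 -1 0 0 0 -0.9"

```text
time_s: 12.32
tool_pos: [449.0, -227.3, 169.5]
eef_rot: [0.004, 0.084, 0.996, -0.001]
force: [0.0, 0.3, -1.6]
gripper_width: 19.6
finger_force: 40.0
```

>>> send_rows --pt "0.1 0.3 -0.2 0 0 0 -0.9" --pt "0.2 0.7 -0.4 0 0 0 -0.9" --pt "0.2 1 -0.4 0 0 0 -0.9" --pt "0.2 1 -0.4 0 0 0 -0.9"

```text
time_s: 12.82
tool_pos: [443.0, -99.8, 213.1]
eef_rot: [-0.002, 0.081, 0.997, 0.001]
force: [-0.7, -0.6, -1.6]
gripper_width: 19.7
finger_force: 40.0
```

>>> send_rows --pt "0.1 0.3 0 0 0 -0.05 -0.9" --pt "0.2 0.6 0 0 0 -0.1 -0.9" --pt "0.2 0.9 0 0 0 -0.15 -0.9" --pt "0.2 1 0 0 0 -0.174 -0.9" --pt "0.2 1 0 0 0 -0.174 -0.9" --pt "0.2 1 0 0 0 -0.174 -0.9"

```text
time_s: 13.58
tool_pos: [439.4, 17.0, 213.8]
eef_rot: [-0.001, -0.186, 0.982, -0.0]
force: [-0.7, -0.1, -1.5]
gripper_width: 19.8
finger_force: 40.0
```

Run:
```python
from rep import *
st,p,P,c=cloud("wrist","wrist8");L=(P-T)@g
h=hsv(p).astype(int);mo=(h[...,0]<18)&(h[...,1]>110)&(h[...,2]>80)
for a,b in blobs(mo,20):
    X=P[int(round(b[1])),int(round(b[0]))]
    if np.hypot(X[0]-442,X[1]-26)<90: print("orange",a,b,X,ray(c,b,115.5))
mr=((h[...,0]<6)|(h[...,0]>174))&(h[...,1]>150)
for a,b in blobs(mr,5):
    X=P[int(round(b[1])),int(round(b[0]))]
    if np.hypot(X[0]-442,X[1]-26)<70: print("red",a,b,X)
for lo,hi in((-30,5),(5,35),(35,52)):
    m=(np.hypot(L[...,0],L[...,1])<48)&(L[...,2]>lo)&(L[...,2]<hi)
    if m.sum(): print(lo,m.sum(),np.percentile(L[m],[1,50,99],axis=0).round(1).tolist())
m=(abs(P[...,2]-115.5)<2)&(np.hypot(P[...,0]-442,P[...,1]-26)<62)
q=P[m][:,:2];
# fit circle to the outer rim
if len(q)>100: print(len(q),cv2.minEnclosingCircle(q.astype(np.float32)))
```

```text
[439.44  17.05 213.8 ] yang 111.47099523334836 z [-0. -0. -1.] [-0.69 -0.13 -1.47] 19.794422997284794
orange 233 [329.82 171.27] [393.52  42.92 115.9 ] [393.8   42.95 115.5 ]
orange 46 [278.85 183.59] [404.38   4.07 191.51] [417.72   9.17 115.5 ]
orange 31 [279.   219.06] [411.7    6.97 234.  ] [445.14  20.11 115.5 ]
orange 370 [279.  241.5] [420.34  10.38 238.7 ] [463.35  27.29 115.5 ]
red 16 [351.25 210.62] [417.4   72.41 114.63]
-30 5780 [[-14.0, -22.4, -29.1], [8.8, 0.3, -23.8], [30.1, 23.5, 0.5]]
5 5261 [[-7.3, -35.8, 6.6], [19.1, 0.2, 11.3], [36.4, 36.9, 26.6]]
35 270 [[28.8, -18.2, 37.9], [37.8, 0.8, 39.6], [42.6, 19.9, 44.9]]
3445 ((441.3648376464844, 26.963306427001953), 55.25734329223633)
```

View pics/wrist8.png

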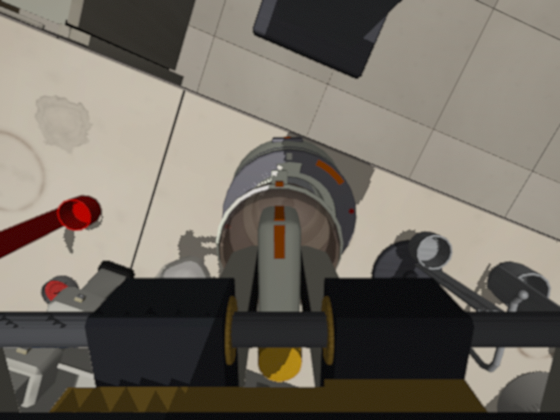

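The wrist view shows the collar around (290,195), its band at (330,171), its red dot at (351,211), and the lid in line with its lug over the slot at (279,180). The centre is at (441.4, 27.0) and the slot angle is 21.4°.

>>> send_rows --pt "-0.043 0.067 0.1 0 0 0 -0.9" --pt "-0.043 0.067 0.25 0 0 0 -0.9" --pt "-0.043 0.067 0.4 0 0 0 -0.9" --pt "-0.043 0.067 0.4 0 0 0 -0.9" --pt "-0.043 0.067 0.4 0 0 0 -0.9"

```text
time_s: 14.25
tool_pos: [442.1, 28.2, 166.6]
eef_rot: [0.0, -0.188, 0.982, -0.0]
force: [-0.3, -0.3, -0.9]
gripper_width: 19.5
finger_force: 40.0
```

Run:
```python
from rep import *
for i in range(2):
    st,p,P,c=cloud("wrist","wrist9");T=st["tool_pos"];print(T)
h=hsv(p).astype(int);mo=(h[...,0]<18)&(h[...,1]>110)&(h[...,2]>80)
for a,b in blobs(mo,20):
    X=ray(c,b,115.5)
    if np.hypot(X[0]-442,X[1]-26)<70: print("orange",a,b,X)
m=(abs(P[...,2]-115.5)<2)&(np.hypot(P[...,0]-442,P[...,1]-26)<62)
print(m.sum(),cv2.minEnclosingCircle(P[m][:,:2].astype(np.float32)))
```

```text
[442.07  28.19 166.59] yang 111.66735677650337 z [ 0. -0. -1.] [-0.29 -0.28 -0.9 ] 19.531113057844955
[442.07  28.19 166.59]
[442.27  28.17 166.85]
orange 344 [326.47 171.86] [393.75  42.81 115.5 ]
orange 46 [278.85 183.59] [412.35  16.98 115.5 ]
orange 31 [279.   219.06] [434.87  26.06 115.5 ]
orange 371 [278.99 241.46] [449.81  32.   115.5 ]
orange 22 [203.5  237.77] [466.45 -17.01 115.5 ]
orange 34 [219.26 271.03] [486.02   1.13 115.5 ]
6153 ((441.799560546875, 27.1293888092041), 55.456031799316406)
```

>>> send_rows --pt "0.01 -0.008 0.02 0 0 0 -0.9" --pt "0.01 -0.008 0.05 0 0 0 -0.9" --pt "0.01 -0.008 0.08 0 0 0 -0.9" --pt "0.01 -0.008 0.08 0 0 0 -0.9"

```text
time_s: 14.85
tool_pos: [440.8, 26.8, 156.5]
eef_rot: [-0.0, -0.188, 0.982, 0.0]
force: [0.4, -0.2, -1.8]
gripper_width: 19.6
finger_force: 40.0
```

>>> send_rows --pt "0 0 0.03 0 0 0 -0.9" --pt "0 0 0.06 0 0 0 -0.9" --pt "0 0 0.08 0 0 0 -0.9" --pt "0 0 0.08 0 0 0 -0.9"

```text
time_s: 15.35
tool_pos: [440.9, 26.7, 147.0]
eef_rot: [-0.0, -0.188, 0.982, -0.0]
force: [-0.2, -0.6, -1.4]
gripper_width: 19.5
finger_force: 40.0
```

>>> send_rows --pt "0 0 0.01 0 0 0 -0.9" --pt "0 0 0.02 0 0 0 -0.9" --pt "0 0 0.02 0 0 0 -0.9"

```text
time_s: 15.72
tool_pos: [441.2, 26.8, 146.6]
eef_rot: [0.0, -0.188, 0.982, 0.0]
force: [-4.1, 0.2, 13.4]
gripper_width: 19.8
finger_force: 40.0
```

>>> send_rows --pt "0 0 -0.007 0 0 0.02 -0.9" --pt "0 0 -0.007 0 0 0.05 -0.9" --pt "0 0 -0.007 0 0 0.08 -0.9" --pt "0 0 -0.007 0 0 0.11 -0.9" --pt "0 0 -0.007 0 0 0.11 -0.9" --newtons 50

```text
time_s: 16.35
tool_pos: [441.8, 26.8, 146.7]
eef_rot: [0.001, -0.016, 1.0, 0.0]
force: [-0.7, 0.3, 5.0]
gripper_width: 19.5
finger_force: 50.0
```

```bash
cat > ang.py <<'E'
from rep import *
print("torque",r.get_state()["ft_torque"])
st,p,P,c=cloud("wrist","wa%d"%int(T[0]*1000));L=(P-T)@g
h=hsv(p).astype(int);mo=(h[...,0]<18)&(h[...,1]>110)&(h[...,2]>80)
for a,b in blobs(mo,15):
    X=P[int(round(b[1])),int(round(b[0]))]
    C=np.array([441.6,26.9])
    if np.hypot(X[0]-C[0],X[1]-C[1])<70: 
        for z in(115.5,171):
            Y=ray(c,b,z);v=Y[:2]-C;print(a,b.round(1),"zdepth %.0f"%X[2],z,Y,"rad %.1f ang %.1f"%(np.hypot(*v),np.degrees(np.arctan2(v[1],v[0]))))
m=(abs(P[...,2]-171)<3)&(np.hypot(P[...,0]-442,P[...,1]-26)<40)
if m.sum()>50:print("grip top",m.sum(),cv2.minAreaRect(P[m][:,:2].astype(np.float32)))
E
python3 ang.py
```

```text
[441.83  26.76 146.67] yang 91.86487003519137 z [ 0.  0. -1.] [-0.73  0.34  5.05] 19.457171672551777
torque [-0.04  0.29 -0.05]
19 [251.9 138.7] zdepth 46 115.5 [380.14  10.1  115.5 ] rad 63.7 ang -164.7
19 [251.9 138.7] zdepth 46 171 [376.53  14.37 171.  ] rad 66.3 ang -169.1
427 [308.  164.5] zdepth 116 115.5 [393.83  43.04 115.5 ] rad 50.4 ang 161.3
427 [308.  164.5] zdepth 116 171 [386.36  38.   171.  ] rad 56.3 ang 168.6
46 [279.2 183.5] zdepth 121 115.5 [405.65  26.57 115.5 ] rad 36.0 ang -179.5
46 [279.2 183.5] zdepth 121 171 [394.84  26.19 171.  ] rad 46.8 ang -179.1
26 [354.2 204.6] zdepth 117 115.5 [417.09  72.27 115.5 ] rad 51.6 ang 118.4
26 [354.2 204.6] zdepth 117 171 [403.05  58.99 171.  ] rad 50.2 ang 140.2
137 [278.7 213.1] zdepth 159 115.5 [423.91  26.92 115.5 ] rad 17.7 ang 179.9
137 [278.7 213.1] zdepth 159 171 [407.95  26.44 171.  ] rad 33.7 ang -179.2
360 [279.1 241.4] zdepth 171 115.5 [442.3   27.78 115.5 ] rad 1.1 ang 51.5
360 [279.1 241.4] zdepth 171 171 [421.14  27.05 171.  ] rad 20.5 ang 179.6
25 [208.  274.2] zdepth 115 115.5 [466.18 -17.03 115.5 ] rad 50.3 ang -60.8
25 [208.  274.2] zdepth 115 171 [438.28  -5.1  171.  ] rad 32.2 ang -95.9
grip top 3916 ((436.250244140625, 27.170907974243164), (41.30074691772461, 44.43377685546875), 50.704647064208984)
```

>>> send_rows --pt "0 0 0 0 0 0.025 -0.9" --pt "0 0 0 0 0 0.055 -0.9" --pt "0 0 0 0 0 0.085 -0.9" --pt "0 0 0 0 0 0.114 -0.9" --pt "0 0 0 0 0 0.114 -0.9"

```text
time_s: 17.02
tool_pos: [441.8, 26.8, 146.7]
eef_rot: [0.001, 0.162, 0.987, 0.0]
force: [-0.6, -0.6, 6.4]
gripper_width: 19.5
finger_force: 50.0
```

```bash
python3 ang.py | grep -v " 171 \["
```

```text
[441.82  26.76 146.67] yang 71.37560908684095 z [ 0.  0. -1.] [-0.59 -0.62  6.37] 19.494733312374528
torque [-0.11  0.26  0.01]
428 [278.  159.4] zdepth 115 115.5 [393.85  43.3  115.5 ] rad 50.5 ang 161.0
33 [336.7 181.1] zdepth 115 115.5 [417.08  72.16 115.5 ] rad 51.5 ang 118.4
47 [278.9 183.4] zdepth 123 115.5 [407.52  39.28 115.5 ] rad 36.3 ang 160.0
148 [278.8 213.1] zdepth 159 115.5 [424.89  33.37 115.5 ] rad 17.9 ang 158.8
371 [279.  241.5] zdepth 172 115.5 [442.33  27.59 115.5 ] rad 1.0 ang 43.4
grip top 3932 ((436.1651306152344, 29.456090927124023), (41.420799255371094, 44.579288482666016), 31.043893814086914)
```

Run:
```python
from h import *
p,d=r.snapshot("side");w,_=r.snapshot("wrist")
a=cv2.resize(p[215:340,180:300,::-1],None,fx=3,fy=3);b=cv2.resize(w[120:300,180:420,::-1],(400,300))
b=cv2.copyMakeBorder(b,0,a.shape[0]-300,0,0,0);cv2.imwrite("pics/fin.png",np.hstack([a,b]))
```

```text
(no output)
```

View pics/fin.png

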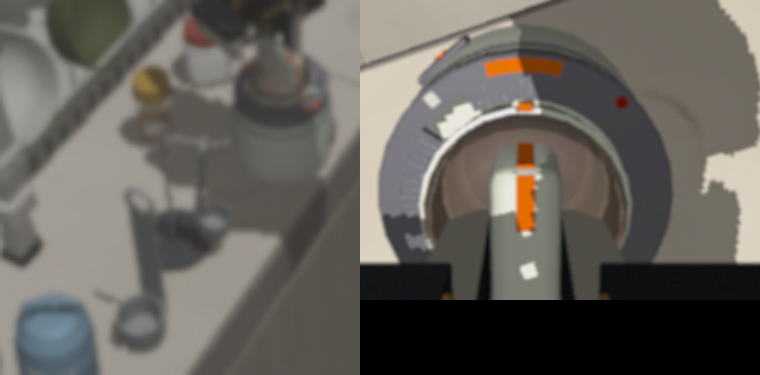

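The scoop hangs on the hook, with its cup at (210,222). The lid's pointer at (525,105) points at the middle of the orange band, which spans 485–562.

```bash
python3 -c "
from station import r
print(r.job_done())"
```

```text
the job is handed in; nothing more can be done
None
```

The scoop hangs by its eye on the hook stand, and the gripper is still holding the lid with its visible pointer at the middle of the pulse band, short of the lock; I handed the job in at about 17 s of the 53 s allowed.

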